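# Present a swab tube to the code reader

## Robot

A 7-joint arm with a two-finger parallel gripper is mounted at the origin on a cart in front of the work surface, level with it; the furniture and walls round the work are solid. World frame = base frame: x ahead of the robot, y to its left, z up, the work surface at z = 0. Lengths are in m, angles in rad, forces in N, time in s.
With the tool pointing down it reaches from about 0.4 to 0.925 m from the base axis. Payload 4.1 kg.
Tool frame: the origin (TCP) lies midway between the tips of the shut fingers; the grasp point (between the pads) lies 19 mm behind it; z points along the fingers, y is the line along which they close (so a half turn about z gives the same grasp; the last joint's range is limited). The gripper opens to 85 mm and grips with 20 to 120 N. Pads are 22 mm wide; open, the fingers measure 114 mm over their backs; the gripper's body (76 mm by 85 mm) begins 54 mm behind the grasp point. The pads swing forward as they close: fully open they stand 13 mm farther back than shut.
Start: joints at [-1.211, 0.398, 0.045, 1.537, -0.019, 1.207, -0.051], TCP at [0.288, 0.583, 0.231] pointing down, gripper open.
Joint ranges: [-2.82, 2.82], [-0.49, 2.23], [-1.37, 1.46], [0, 2.46], [-1.36, 4.5], [0.23, 2], [-2.94, 2.94]. Speed limits (rad/s): [2.57, 2.57, 3.14, 3.14, 3.14, 3.14, 3.14].

## Interface

Orientations are given as [roll, pitch, yaw] about the fixed x, y, z axes, in that order (R = Rz(yaw) Ry(pitch) Rx(roll)).
In Python, from station import readout, cams, job gives the robot as it stands. The module is installed in compiled form; this text tells all that it offers.
- The arm moves only by the shell command python3 -m handwheel 'ROWS'. ROWS is JSON, a list of rows, each a list of 5 numbers: the finger opening in mm, from 0 to 85.4, then the shift along the tool's x, y, z in units of 0.5 m (1.0 is 0.5 m), then the turn about the tool's z in units of 30 degrees (1.0 is 30 degrees). In form: [[gripper, x, y, z, twist], ...]. A call has 1 to 10 rows; each row is the pose to reach, as a shift and turn from the pose commanded when the call began, along the tool's axes at that moment; what a row does not reach only later rows make up. A row lasts 1/8 s, in which the tool goes at most 62.5 mm and 10.7 degrees, less where a joint would pass 70% of its speed; a pose out of reach is approached as far as the arm can. A call with a number of a shift or a turn outside -1 to 1 is refused whole. A call with a gripper value outside its range is refused whole. The fingers move at their own pace and stop on an object; the grip force is fixed at half the most. Time passes only in rows, so rows that repeat a pose let the fingers close. It gives the time, the measured TCP pose, the force, the opening and the grip force at its end, in the units of the state.
- readout.sense(): the state, without advancing time (a new reading comes with each control period).
- cams.get_image(name): name is "scene" or "side" or "wrist"; returns a dict with "image" (384x512x3 uint8, red, green, blue), "depth" (384x512 float32, m along the optical axis (not along the pixel's ray), 0 where there is no reading), "fx", "fy", "cx", "cy" (pixels), "origin" and "attitude" of the camera in the world. Camera axes: x right, y down, z forward; pixel columns grow to the right and rows downward; lengths in m; the calibration is good to about 2 mm. A picture is of the moment at which its call begins.
- job.sign_off(): hands the job in; it is judged then, once.
The state is a dict: "time": time; "q": joint angles; "joint_velocities": joint speeds; "tau": joint torques, N m; "eef_pos": TCP position; "tool_rot": TCP orientation; "force": force on the tool from outside, world axes, zero at the start; "torque": the same for the moment, N m; "finger_gap": finger opening in m; "grasp_force": force on a finger pad.
Only numpy, scipy, OpenCV 4.12 (cv2) and the standard library are available. Lean on these libraries where they do the work, as an engineer would, in place of code of your own. Each camera call takes 0.05 s, during which the arm holds its last target. There are 200 camera calls.

## Task

One swab tube stands by itself near an end of the tube rack: draw it up out of the rack and present it to the code reader on its stand, cap end up, leaned over so that it lies parallel to the reader's slanting window along its slope, with the middle of its label centred about 5 cm in front of the window and not touching the reader. Finish while still holding it there, motionless in the gripper. Leave the reader untouched, the rack standing with the other three tubes in it, and everything else where it is.

Things in the scene. Friction and masses are not known exactly. Their poses are not given: they have to be found in the camera images.
- tube: the wanted tube: clear swab tube, red cap, paper label, the only one standing by itself near an end of the rack (all look alike). 99 mm long, 16 mm across (the 19 mm wide, 15 mm tall cap grips as 16 mm too); 13 to 22 g. Origin at the centre of its foot, z along the tube to the cap. Stands with a few mm of play, foot 4 mm above the desk; 45 mm of it shows above the rack.
- tube_label (a point): middle of the wanted tube's label, on the tube's axis, 45 mm up from its foot
- tube_cap (a point): a point in the lower part of the wanted tube's cap, on its axis, 85 mm up from its foot; a good place to grip at or just below
- rack: loose white wire tube rack, 88 x 174 x 58 mm high, long side along its y, 0.35 kg; origin at the centre of its underside. Cells about 20 mm square, open upward, floor 4 mm up. The wanted tube stands at x = +10.5, y = +54 mm in its frame; the other three in a row across it at y = -10 mm (x = -32, -10, +10 mm).
- tube_b: another tube, alike, in the row across the middle of the rack; must stay in the rack. Origin at its foot
- tube_c: another tube, alike, in the row across the middle of the rack; must stay in the rack. Origin at its foot
- tube_d: another tube, alike, in the row across the middle of the rack; must stay in the rack. Origin at its foot
- reader: fixed code reader on a stand: steel foot 105 x 105 x 10 mm, short post, grey head; about 145 mm tall. Origin under the window's centre at desk height; -x is the side it faces (horizontally), z up. It stands left of the rack, its face turned to the right, between the rack and the robot.
- reader_head: the reader's grey head, 84 x 74 x 46 mm, fixed. Origin: centre of its dark window (66 x 60 mm), 115 mm above the desk. The window slants 45 degrees: z points straight out of it (forward and up), x runs up the slope in the window, y across. The tube belongs parallel to x, cap towards +x, its label point at x = 0, y = 0, z = about 50 mm.
- mug: white mug behind the rack, 79 mm wide, 89 mm tall, loose; leave alone. Origin under its centre
- pump: pump bottle, 78 x 61 x 213 mm tall, loose, back right; leave alone. Origin under its centre
- label_roll: roll of labels lying flat, 84 mm across, 38 mm tall, loose, behind the reader; leave alone. Origin under its centre
- notes: block of note paper, 76 x 76 x 22 mm, loose, in front; leave alone. Origin under its centre
- marker: marker pen, 132 mm long, 13 mm thick, lying in front of the rack, loose; leave alone. Origin under its middle
- phone: black telephone lying flat, 148 x 72 x 8 mm, loose, front right; leave alone. Origin under its centre
- carton: printed carton, 120 x 150 x 62 mm, loose, at the left; leave alone. Origin under its centre
Mind the look-alikes: they are no part of the job. What is shaped like the rack but green is not meant.

How it is judged:
On the way:
1. the tube is gripped and drawn clear of the rack: its foot more than 70 mm above the desk, no longer touching the rack (contact force between the fingers and tube above 0.5 N and height (world z) of tube above 0.07 m and contact force between tube and rack below 0.05 N), for 0.1 s.
At the end, for the whole second after the job is handed in: Gripped, at rest, touching neither reader nor rack: tube cap up, within 16 degrees of the window's slope, label middle within 20 mm of the window's centre along and across it, 25 to 80 mm out, foot 60 mm above the desk; rack upright with its other tubes; bystanders moved under 30 mm (contact force between the fingers and tube above 0.5 N and x of tube_label in the frame of reader_head between -0.02 and 0.02 m and y of tube_label in the frame of reader_head between -0.02 and 0.02 m and z of tube_label in the frame of reader_head between 0.025 and 0.08 m and angle between the z axis of tube and the x axis of reader_head, either way round below 0.28 rad and angle between tube's own z axis and vertical below 1.2 rad and height (world z) of tube above 0.06 m and linear speed of tube below 0.03 m/s and angular speed of tube below 0.3 rad/s and contact force between tube and reader below 0.05 N and contact force between tube and rack below 0.05 N and angle between rack's own z axis and vertical below 0.1 rad and z of each of tube_b, tube_c, tube_d in the frame of rack below 0.02 m and y of tube_b in the frame of rack between -0.03 and 0.01 m and angle between the z axis of each of tube_b, tube_c, tube_d and the z axis of rack, either way round below 0.35 rad and y of tube_c in the frame of rack between -0.03 and 0.01 m and y of tube_d in the frame of rack between -0.03 and 0.01 m and distance of each of mug, pump, label_roll, notes, marker, phone, carton from where it was at the start of the episode below 0.03 m); the arm keeps its last pose, push and grip.
It fails at once if the reader is bumped (over 2 N) by the robot or the tube (contact force between any of the fingers, the arm, tube and reader above 2 N).
It fails at once if the rack is tipped over 0.3 rad or pushed more than 60 mm (angle between rack's own z axis and vertical above 0.3 rad or distance of rack from where it was at the start of the episode above 0.06 m).
It fails at once if another tube is pulled out of the rack (height (world z) of any of tube_b, tube_c, tube_d above 0.05 m).
It fails at once if a bystander is pushed more than 40 mm or tipped over (distance of any of mug, pump, label_roll, notes, marker, phone, carton from where it was at the start of the episode above 0.04 m or angle between any of mug, pump's own z axis and vertical above 0.5 rad).
It also fails if it takes over 32 s, if anything falls off the work surface, if the arm or the gripper's body presses on something with over 40 N, if the wrist force passes 120 N, or if a joint passes its speed limit or range.

## Working session

There is one attempt and no reset: what is moved stays moved. The work goes in short steps, Python scripts to look and compute and a shell command to move; the robot and the scene stay as the last step left them, time stands still between calls to the robot, and variables do not carry over. Pictures are saved under pics/ and viewed, at most 10 in all, crops included, and the job is handed in when it is done.

```bash
mkdir -p pics; cat > h.py <<'E'
import numpy as np, cv2
from scipy.spatial.transform import Rotation as R
from station import readout, cams, job
def grab(n):
    d=cams.get_image(n); a=np.array(d["attitude"],float)
    d["R"]=a if a.shape==(3,3) else R.from_euler('xyz',a).as_matrix()
    v,u=np.mgrid[0:384,0:512]; z=d["depth"]
    p=np.stack([(u-d["cx"])/d["fx"]*z,(v-d["cy"])/d["fy"]*z,z],-1)
    d["P"]=p@d["R"].T+np.array(d["origin"]); d["P"][z==0]=np.nan
    return d
E
python3 - <<'E'
from h import *
np.set_printoptions(precision=4,suppress=True)
s=readout.sense(); print(s)
ims=[]
for n in("scene","side"):
    d=grab(n); print(n,d["fx"],d["origin"],d["attitude"])
    np.savez(f"{n}.npz",I=d["image"],P=d["P"],R=d["R"],o=d["origin"],k=[d["fx"],d["fy"],d["cx"],d["cy"]])
    cv2.imwrite(f"pics/{n}.png",d["image"][...,::-1])
E
```

```text
{'time': 0.0, 'q': array([-1.211 ,  0.3992,  0.0451,  1.5379, -0.0187,  1.2069, -0.0507]), 'joint_velocities': array([ 0.0002, -0.0001,  0.0029, -0.0001, -0.0004,  0.0006,  0.0001]), 'tau': array([ -0.0001, -47.513 ,   1.3646, -25.4218,   0.0115,   0.0094,
        -0.    ]), 'eef_pos': array([0.2876, 0.5822, 0.2302]), 'tool_rot': array([-3.1396,  0.0001,  2.6829]), 'force': array([-0.3462, -0.14  ,  0.1   ]), 'torque': array([-0.0284,  0.0088, -0.0135]), 'grasp_force': 0.0, 'finger_gap': 0.08536578199098092}
scene 413.4910476268757 [-0.1116 -1.1153  1.1408] [-2.2781 -0.0175 -0.5494]
side 461.1653765425534 [-0.3658 -1.5221  0.7513] [-1.9381 -0.0005 -0.5755]
```

View pics/scene.png

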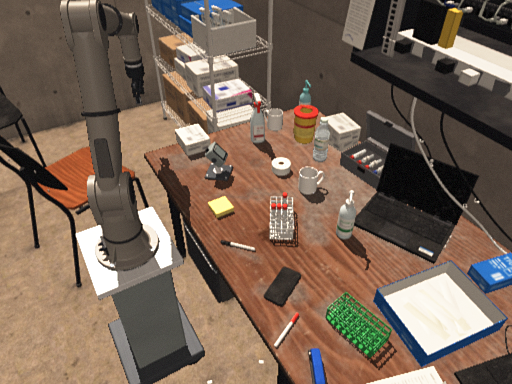

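View pics/side.png

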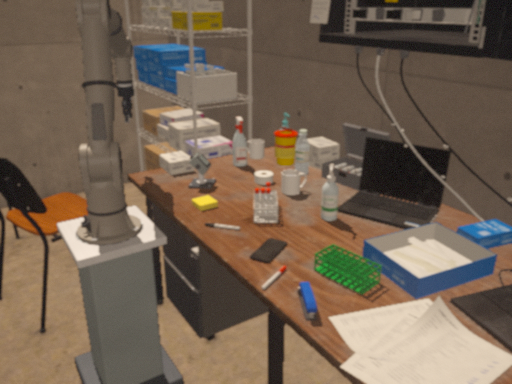

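The scene view shows the white rack at (283,220) with a lone red cap at (285,196) and a row of caps at about (282,207). The reader is at (218,160), and the side view agrees. Next I'll measure these.

```bash
python3 - <<'E'
from h import *
np.set_printoptions(precision=4,suppress=True)
for n in("scene","side"):
    d=np.load(n+".npz"); I=d["I"]; P=d["P"]
    x0,y0,w,h=(195,130,110,120) if n=="scene" else (180,145,110,85)
    hsv=cv2.cvtColor(I,cv2.COLOR_RGB2HSV)
    m=(((hsv[...,0]<8)|(hsv[...,0]>172))&(hsv[...,1]>140)&(hsv[...,2]>90)).astype(np.uint8)
    m2=np.zeros_like(m); m2[y0:y0+h,x0:x0+w]=m[y0:y0+h,x0:x0+w]
    m2&=(P[...,2]>0.06).astype(np.uint8)
    k,l,st,c=cv2.connectedComponentsWithStats(m2)
    for i in range(1,k):
        if st[i,4]>5: q=P[l==i]; print(n,"red",c[i],st[i],np.nanmedian(q,0),q.min(0),q.max(0))
    C=I[y0:y0+h,x0:x0+w]; cv2.imwrite(f"pics/{n}_c.png",cv2.resize(C,None,fx=5,fy=5,interpolation=cv2.INTER_CUBIC)[...,::-1])
    # reader head window plane
    Q=P.reshape(-1,3); 
d=np.load("scene.npz");P=d["P"];I=d["I"]
for v in range(142,184,4):
    print(v,[f"{u}:"+",".join(f"{1000*t:.0f}" for t in P[v,u]) for u in range(206,234,4)])
# rack points
sel=(P[...,2]>.045)&(P[...,2]<.064); sel[:,:262]=0; sel[:,302:]=0; sel[:190]=0; sel[250:]=0
q=P[sel][:,:2]; print(len(q), cv2.minAreaRect(q.astype(np.float32)*1000))
E
```

```text
scene red [284.4286 194.381 ] [283 192   4   6  21] [ 0.5826 -0.1477  0.1035] [ 0.5742 -0.1532  0.0909] [ 0.5903 -0.1374  0.1094]
scene red [273.1667 205.5   ] [271 203   5   6  24] [ 0.5132 -0.1772  0.1037] [ 0.5055 -0.1847  0.0926] [ 0.522  -0.1656  0.1099]
scene red [278.625 205.875] [277 203   5   7  24] [ 0.5286 -0.1893  0.103 ] [ 0.523  -0.1959  0.087 ] [ 0.5368 -0.178   0.1107]
scene red [284.5    206.2727] [283 204   4   6  22] [ 0.5462 -0.201   0.1021] [ 0.538  -0.2072  0.0898] [ 0.5558 -0.1933  0.1107]
side red [268.0244 186.5366] [266 182   5  11  41] [ 0.5747 -0.152   0.0995] [ 0.5388 -0.2086  0.0848] [ 0.5893 -0.1384  0.1066]
side red [256.625 190.   ] [255 188   5   5  16] [ 0.5083 -0.1804  0.1019] [ 0.5028 -0.1857  0.0922] [ 0.5184 -0.1666  0.1051]
side red [263.   190.05] [261 188   5   5  20] [ 0.5308 -0.193   0.1004] [ 0.5197 -0.1978  0.0902] [ 0.5378 -0.1819  0.1078]
142 ['206:509,405,46', '210:546,447,9', '214:483,252,144', '218:584,437,2', '222:601,428,2', '226:619,420,1', '230:635,409,1']
146 ['206:506,403,26', '210:461,248,133', '214:471,229,141', '218:494,238,
[... 637 characters left out ...]
0,20', '218:463,184,67', '222:508,242,12', '226:523,233,13', '230:537,220,16']
170 ['206:437,261,5', '210:446,237,17', '214:460,224,20', '218:474,213,22', '222:491,209,18', '226:508,202,16', '230:527,202,9']
174 ['206:419,221,16', '210:435,213,16', '214:451,207,13', '218:465,196,15', '222:480,186,16', '226:498,183,11', '230:518,185,2']
178 ['206:416,215,-1', '210:425,193,11', '214:438,180,15', '218:453,171,15', '222:469,165,12', '226:484,156,13', '230:506,162,0']
182 ['206:403,188,1', '210:416,176,4', '214:429,161,10', '218:447,162,1', '222:462,153,1', '226:475,140,5', '230:493,138,-0']
362 ((547.2289428710938, -182.18704223632812), (179.63218688964844, 86.43157958984375), 57.53899383544922)
```

View pics/scene_c.png

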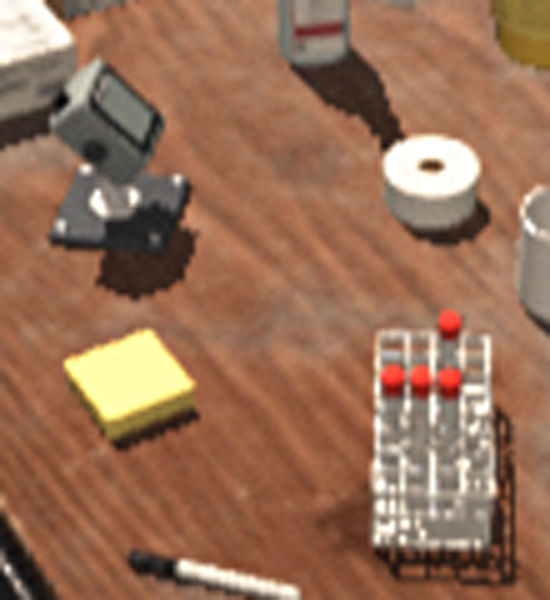

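The crop shows the lone tube's cap at about (450,325) at the rack's far end. The reader's slanted window, at about (125,110), faces right, and the note pad and marker are clear of the path. Now I'll fit the window plane.

```bash
python3 - <<'E'
from h import *
np.set_printoptions(precision=4,suppress=True)
seed=np.array([[494,238,128],[479,209,130],[504,222,113],[493,202,108]])/1000
for n in("scene","side"):
    d=np.load(n+".npz"); Q=d["P"].reshape(-1,3); Q=Q[np.isfinite(Q[:,0])]
    Q=Q[(np.linalg.norm(Q-seed.mean(0),axis=1)<.07)&(Q[:,2]>.06)]
    c=seed.mean(0); nv=np.linalg.svd(seed-c)[2][2]
    for t in(.012,.006,.005,.005,.005):
        q=Q[abs((Q-c)@nv)<t]; c=q.mean(0); nv=np.linalg.svd(q-c)[2][2]
    nv*=np.sign(nv[2]); h=nv[:2]/np.hypot(*nv[:2])
    nn=np.array([*h*.7071,.7071]); up=np.array([*-h*.7071,.7071]); y=np.cross(nn,up)
    ab=np.stack([(q-c)@up,(q-c)@y],1).astype(np.float32)
    r=cv2.minAreaRect(ab*1000); lo,hi=np.percentile(ab,[1,99],axis=0); mid=(lo+hi)/2
    W=c+mid[0]*up+mid[1]*y
    print(n,len(q),"nv",nv,"yaw n",np.degrees(np.arctan2(h[1],h[0])),"c",c,"ext",hi-lo,r,"W",W)
    F=d["P"].reshape(-1,3); f=F[(F[:,2]>.007)&(F[:,2]<.022)&(abs(F[:,0]-.465)<.08)&(abs(F[:,1]-.2)<.08)]
    print("foot",len(f),cv2.minAreaRect((f[:,:2]*1000).astype(np.float32)))
E
```

```text
scene 172 nv [ 0.5126 -0.4742  0.7158] yaw n -42.77311884322262 c [0.4822 0.2092 0.1199] ext [0.0798 0.072 ] ((-0.7205429077148438, -2.1953468322753906), (74.74078369140625, 82.19482421875), 89.3675537109375) W [0.4844 0.21   0.1188]
foot 349 ((466.35638427734375, 198.49969482421875), (157.96157836914062, 155.37364196777344), 2.8369193077087402)
side 135 nv [ 0.4882 -0.5066  0.7106] yaw n -46.059676151322336 c [0.4789 0.2034 0.1157] ext [0.0812 0.0756] ((-0.3212242126464844, -4.156440734863281), (80.92945098876953, 81.5252685546875), 5.696043968200684) W [0.482  0.2063 0.1156]
foot 181 ((475.4082946777344, 212.27105712890625), (109.3479232788086, 104.01737213134766), 48.963497161865234)
```

```bash
python3 -m handwheel '[[50,-0.05,-0.045,0,0.1],[50,-0.15,-0.13,0,0.25],[50,-0.25,-0.22,0,0.4],[50,-0.35,-0.31,0,0.573],[50,-0.45,-0.4,0,0.573],[50,-0.54,-0.48,0,0.573],[50,-0.587,-0.518,0,0.573],[50,-0.587,-0.518,0,0.573]]'; python3 - <<'E'
from h import *
s=readout.sense(); p=s["eef_pos"]; r=R.from_euler('xyz',s["tool_rot"]).as_matrix(); print(r)
print((np.array([.5855,-.143,.16])-p)@r/.5)
E
```

```text
time: 1.1
eef_pos: [0.4377, 0.2162, 0.2312]
tool_rot: [-3.141, 0.001, 2.375]
force: [-0.7, 0.1, 0.4]
finger_gap: 0.0499
grasp_force: 0.0
[[-7.20098224e-01  6.93872125e-01  1.47599116e-04]
 [ 6.93871526e-01  7.20097853e-01 -1.17841444e-03]
 [-9.23954738e-04 -7.46159322e-04 -9.99999295e-01]]
[-0.71119811 -0.31201671  0.14331986]
```

```bash
python3 -m handwheel '[[45,-0.06,-0.03,0,0],[45,-0.17,-0.075,0,0],[45,-0.28,-0.12,0,0],[45,-0.39,-0.17,0,0],[45,-0.5,-0.22,0,0],[45,-0.6,-0.265,0.02,0],[45,-0.68,-0.3,0.05,0],[45,-0.711,-0.312,0.08,0],[45,-0.711,-0.312,0.1,0],[45,-0.711,-0.312,0.1,0]]'; python3 - <<'E'
from h import *
np.set_printoptions(precision=4,suppress=True)
s=readout.sense(); p=s["eef_pos"]; r=R.from_euler('xyz',s["tool_rot"]).as_matrix()
d=grab("wrist"); I=d["image"];P=d["P"]
print(s["time"],p,s["tool_rot"],d["origin"])
hsv=cv2.cvtColor(I,cv2.COLOR_RGB2HSV)
m=(((hsv[...,0]<8)|(hsv[...,0]>172))&(hsv[...,1]>140)&(hsv[...,2]>60)).astype(np.uint8)
k,l,st,c=cv2.connectedComponentsWithStats(m)
for i in range(1,k):
    if st[i,4]>80:
        q=P[l==i]; q=q[np.isfinite(q[:,0])]; t=q[q[:,2]>.1]
        print(c[i],st[i],len(t), (t.max(0)+t.min(0))/2 if len(t) else None, np.nanmedian(t,0))
        if len(t): print(" rel",(np.nanmedian(t,0)-p)@r/.5)
cv2.imwrite("pics/w1.png",I[...,::-1])
E
```

```text
time: 2.35
eef_pos: [0.5863, -0.1342, 0.18]
tool_rot: [-3.141, -0.003, 2.386]
force: [-0.4, -0.3, 0.2]
finger_gap: 0.0453
grasp_force: 0.0
2.35 [ 0.5863 -0.1342  0.18  ] [-3.1414 -0.0034  2.3859] [ 0.5272 -0.0785  0.3215]
[155.6785 170.4071] [143 159  26  24 479] 365 [ 0.5125 -0.1747  0.1019] [ 0.5125 -0.1743  0.1016]
 rel [ 0.0519 -0.1596  0.1571]
[165.7731 205.4189] [150 182  32  48 943] 668 [ 0.5388 -0.192   0.1018] [ 0.5375 -0.1914  0.1017]
 rel [-0.008  -0.1502  0.1567]
[241.6005 204.8037] [230 193  24  25 438] 333 [ 0.5829 -0.1436  0.1017] [ 0.5826 -0.1432  0.1016]
 rel [-0.0076 -0.0181  0.1569]
```

View pics/w1.png

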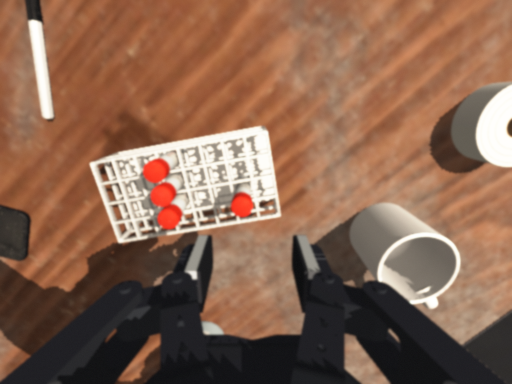

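The wrist view shows the wanted cap at (242,205) and the other row at about (163,190). The mug stands to the right of the gripper at about (405,255). I'll let the arm settle, then work out the remaining offset.

```bash
python3 -m handwheel '[[45,0,0,0,0],[45,0,0,0,0],[45,0,0,0,0]]'; python3 - <<'E'
from h import *
s=readout.sense(); p=s["eef_pos"]; r=R.from_euler('xyz',s["tool_rot"]).as_matrix()
print(p,(np.array([.583,-.1433,.070])-p)@r/.5, s["joint_velocities"].round(3))
E
```

```text
time: 2.78
eef_pos: [0.5872, -0.1369, 0.1818]
tool_rot: [3.141, 0.0, 2.383]
force: [-0.1, 0.5, 0.8]
finger_gap: 0.0447
grasp_force: 0.0
[ 0.58719055 -0.13685492  0.18176634] [-0.00266834 -0.01530463  0.2235216 ] [ 0.004  0.004  0.002  0.002 -0.002 -0.001  0.003]
```

```bash
python3 -m handwheel '[[45,-0.003,-0.015,0.03,0],[45,-0.003,-0.015,0.09,0],[45,-0.003,-0.015,0.15,0],[45,-0.003,-0.015,0.2,0],[45,-0.003,-0.015,0.222,0],[45,-0.003,-0.015,0.222,0],[25,-0.003,-0.015,0.222,0],[10,-0.003,-0.015,0.222,0],[5,-0.003,-0.015,0.222,0],[5,-0.003,-0.015,0.222,0]]'; python3 -m handwheel '[[5,0,0,0,0],[5,0,0,0,0]]'
```

```text
time: 4.03
eef_pos: [0.584, -0.144, 0.0715]
tool_rot: [3.14, 0.002, 2.383]
force: [0.2, -0.3, 6.2]
finger_gap: 0.0133
grasp_force: 58.7
time: 4.28
eef_pos: [0.584, -0.144, 0.0715]
tool_rot: [3.14, 0.002, 2.383]
force: [-1.1, -0.7, 6.2]
finger_gap: 0.0128
grasp_force: 58.7
```

```bash
python3 -m handwheel '[[5,0,0,-0.02,0],[5,0,0,-0.05,0],[5,0,0,-0.08,0],[5,0,0,-0.12,0],[5,0,0,-0.16,0],[5,0,0,-0.2,0],[5,0,0,-0.23,0],[5,0,0,-0.25,0],[5,0,0,-0.25,0],[5,0,0,-0.25,0]]'; python3 - <<'E'
from h import *
d=grab("wrist"); cv2.imwrite("pics/w2.png",d["image"][...,::-1])
s=grab("side"); I=s["image"][100:260,160:380]
cv2.imwrite("pics/s2.png",cv2.resize(I,None,fx=3,fy=3,interpolation=cv2.INTER_CUBIC)[...,::-1])
E
```

```text
time: 5.52
eef_pos: [0.5824, -0.1434, 0.1946]
tool_rot: [-3.141, -0.001, 2.383]
force: [-0.2, -0.6, -0.7]
finger_gap: 0.013
grasp_force: 58.5
```

View pics/s2.png

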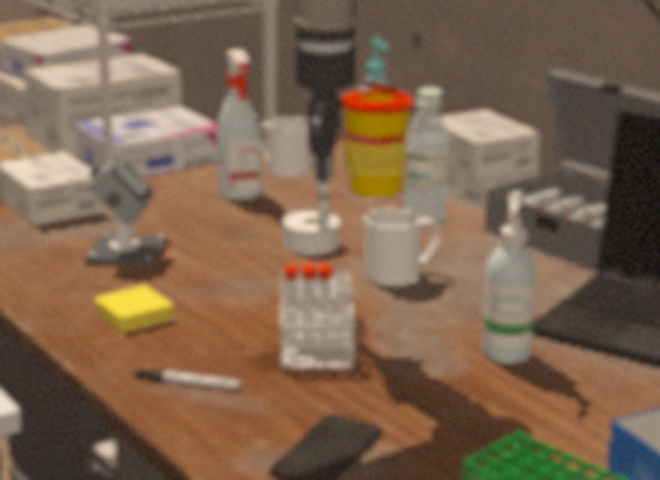

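The lifted tube hangs vertically from the gripper at about (322,200), and the other three tubes are still in the rack at about (308,270). The tool can only yaw, so I'll tilt the tube by pressing its foot on bare desk. Next I need a free patch for that.

```bash
python3 - <<'E'
from h import *
P=np.load("scene.npz")["P"].reshape(-1,3); P=P[P[:,2]<.3]
print("x:",[f"{x:.2f}" for x in np.arange(.36,.66,.02)])
for y in np.arange(.26,-.14,-.02):
    row=[]
    for x in np.arange(.36,.66,.02):
        m=(abs(P[:,0]-x)<.01)&(abs(P[:,1]-y)<.01)
        row.append(f"{1000*np.nanmax(P[m,2]):4.0f}" if m.any() else "   .")
    print(f"{y:+.2f}",*row)
E
```

```text
x: ['0.36', '0.38', '0.40', '0.42', '0.44', '0.46', '0.48', '0.50', '0.52', '0.54', '0.56', '0.58', '0.60', '0.62', '0.64', '0.66']
+0.26    6    8    8    8   15  137  144  121   10    8    9    8    8    8    7    7
+0.24    9    7   10  134  140  146  150  136  104   11   10    5    8   11   11    6
+0.22    7    9    6  129  144  146  141  128  114   16    9   10   10    7    9    7
+0.20    8    9    9  122  143  145  130  114   95   19    7   10   11    7    8   11
+0.18    6    6    7   13  114  120  118  105   16   10    5    8    7    8    9    8
+0.16    8    6    6   10   10   14   93   15   10    9    9   11   10    9    7   12
+0.14    7    7    8    7    7    7   17    9   11    8    9    5    9    9    5    6
+0.12   13    7    8    9    8    8   10    9    9    9   10    8    8    9    6    7
+0.10    9   11    6    8    7   11    8    7    7    7    7    6    7   11    7    7
+0.08    6    7    9   10    6    8    8    6    9   11    8    6    7    8    7    6
+0.06    8    6    4    5    9    7    7   11    9    8    7    8    8    8    6    9
+0.04   27   27   28   31    7    6    5    7    7    9    8    6    9    8    7    7
+0.02   29   33   30   27    7    9    6    6    7   10    9    8    6    7    4    7
+0.00   29   29   30   29    8    5    9    4    8    6    8    8   10    6    5    8
-0.02   24   30   32   29    5    8    8    7    9    7    6    8    5    6    6   10
-0.04   29   27   29   25    9    8    9    6    9    8    7   10    6    6   11    7
-0.06    9    8    7    8    8    8    8    7    6    9    9    4    7    6   10    7
-0.08    8    8    7    9    8    7    7    9    5    8   61    3    5    8    6    6
-0.10    6    8    5    8    6    6    8   10    6   54   64   62   57    2    7    5
-0.12    7    7    9    9    8    7    6    8   10   64   63   64   61   62    8    8
```

```bash
python3 -m handwheel '[[5,0.03,0.03,0,0],[5,0.08,0.08,0,0],[5,0.13,0.13,0,0],[5,0.18,0.19,0.03,0],[5,0.215,0.22,0.08,0],[5,0.227,0.234,0.13,0],[5,0.227,0.234,0.18,0],[5,0.227,0.234,0.21,0],[5,0.227,0.234,0.21,0],[5,0.227,0.234,0.21,0]]';  python3 -m handwheel '[[5,0,0,0.015,0],[5,0,0,0.03,0],[5,0,0,0.04,0],[5,0,0,0.045,0],[5,0,0,0.045,0]]'
```

```text
time: 6.88
eef_pos: [0.5818, 0.019, 0.0911]
tool_rot: [3.14, 0.001, 2.382]
force: [0.7, 1.2, 0.5]
finger_gap: 0.0132
grasp_force: 58.5
time: 7.5
eef_pos: [0.5812, 0.0193, 0.0678]
tool_rot: [3.141, 0.0, 2.383]
force: [-0.2, 0.8, 0.5]
finger_gap: 0.0129
grasp_force: 58.6
```

```bash
python3 -m handwheel '[[5,0,0,0.006,0],[5,0,0,0.01,0],[5,0.01,0,0.011,0],[5,0.02,0,0.013,0],[5,0.03,0,0.015,0],[5,0.04,0,0.017,0],[5,0.04,0,0.017,0]]'
```

```text
time: 8.38
eef_pos: [0.5747, 0.0313, 0.0661]
tool_rot: [3.13, 0.012, 2.381]
force: [0.4, -3.4, 27.2]
finger_gap: 0.0129
grasp_force: 64.1
```

```bash
python3 - <<'E'
from h import *
d=grab("wrist"); w=cv2.resize(d["image"][150:384,130:390],None,fx=1.5,fy=1.5)
s=grab("scene"); 
p=s["R"].T@(np.array([.578,.025,.06])-s["origin"]); u=int(s["cx"]+s["fx"]*p[0]/p[2]); v=int(s["cy"]+s["fy"]*p[1]/p[2])
t=cv2.resize(s["image"][v-30:v+30,u-30:u+30],(351,351),interpolation=cv2.INTER_CUBIC)
cv2.imwrite("pics/t1.png",np.hstack([w,t])[...,::-1])
E
```

```text
(no output)
```

View pics/t1.png

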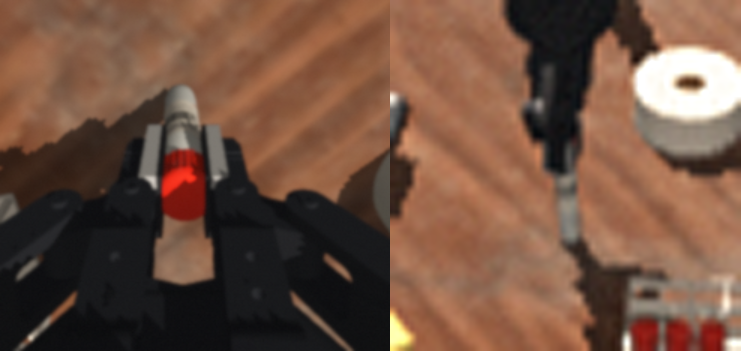

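The wrist view shows the tube between the pads: red cap at (183,185), foot at about (180,90). I'll measure the tilt from the wrist depth.

```bash
cat >> h.py <<'E'
def tilt(show=True):
    s=readout.sense(); p=s["eef_pos"]; r=R.from_euler('xyz',s["tool_rot"]).as_matrix()
    d=grab("wrist"); q=((d["P"]-p)@r); hsv=cv2.cvtColor(d["image"],cv2.COLOR_RGB2HSV)
    wz=d["P"][...,2]
    m=(abs(q[...,1])<.007)&(np.abs(q[...,0])<.11)&(q[...,2]>-.05)&(q[...,2]<.1)&(wz>.014)&(hsv[...,2]>70)
    k,l,st,_=cv2.connectedComponentsWithStats(m.astype(np.uint8))
    i=1+st[1:,4].argmax(); t=q[l==i]; xz=t[:,[0,2]]
    # top surface of the tube facing the camera: line along its ridge
    vx,vz,x0,z0=cv2.fitLine(xz[(abs(t[:,1])<.003)].astype(np.float32),cv2.DIST_HUBER,0,.001,.001).ravel()
    if vz<0: vx,vz=-vx,-vz
    print("t",s["time"],"n",len(t),"lean deg (cap to +x)",np.degrees(np.arctan2(-vx,vz)),"surf x at pad",x0+vx/vz*(-.019-z0),
      "foot end x,z",xz[xz[:,1].argmax()],"cap end",xz[xz[:,1].argmin()],"tcp",p)
    return d,t
E
python3 -c "
from h import *
tilt()"
```

```text
t 8.475 n 2012 lean deg (cap to +x) 2.6423247 surf x at pad 0.0072028153 foot end x,z [0.0033434  0.05198572] cap end [ 0.00279546 -0.03651707] tcp [0.57475213 0.03121977 0.066154  ]
```

Most of that motion was the foot sliding, with little tilt. I'll check whether a wider finger command lowers the grip force while the foot stays pressed to the desk.

```bash
python3 -m handwheel '[[12.5,0,0,0,0],[12.5,0,0,0,0]]';python3 -m handwheel '[[13.2,0,0,0,0],[13.2,0,0,0,0]]'; python3 -m handwheel '[[13.8,0,0,0,0],[13.8,0,0,0,0]]'; python3 -c "
from h import *
tilt()"
```

```text
time: 8.78
eef_pos: [0.5748, 0.0312, 0.0662]
tool_rot: [3.13, 0.012, 2.381]
force: [0.6, -2.1, 27.9]
finger_gap: 0.0131
grasp_force: 64.1
time: 9.02
eef_pos: [0.5747, 0.0312, 0.0661]
tool_rot: [3.13, 0.012, 2.381]
force: [0.8, -2.4, 27.3]
finger_gap: 0.0131
grasp_force: 52.3
time: 9.28
eef_pos: [0.5745, 0.0313, 0.066]
tool_rot: [3.13, 0.012, 2.381]
force: [0.2, -2.0, 28.3]
finger_gap: 0.0138
grasp_force: 38.0
t 9.275 n 2089 lean deg (cap to +x) 2.7459862 surf x at pad 0.0071835313 foot end x,z [0.00169056 0.05199099] cap end [ 0.00228845 -0.03589959] tcp [0.57450012 0.03130627 0.0660146 ]
```

The grip force follows the commanded opening. I'll loosen to about 10 N while pressed and sweep, so the pads let the tube turn.

```bash
python3 -m handwheel '[[14.6,0.005,0,0,0],[14.8,0.015,0,0.003,0],[14.8,0.03,0,0.006,0],[14.8,0.045,0,0.01,0],[14.8,0.06,0,0.014,0],[14.8,0.06,0,0.014,0]]'; python3 -c "
from h import *
tilt()"
```

```text
time: 10.07
eef_pos: [0.5443, 0.0547, 0.0522]
tool_rot: [3.141, -0.001, 2.384]
force: [-0.1, 2.4, 4.9]
finger_gap: 0.0148
grasp_force: 16.6
t 10.075 n 1194 lean deg (cap to +x) -59.378426 surf x at pad 0.03569451 foot end x,z [ 0.01499113 -0.02805627] cap end [ 0.00330594 -0.04057223] tcp [0.54427084 0.054672   0.05222701]
```

```bash
python3 - <<'E'
from h import *
d=grab("wrist"); w=cv2.resize(d["image"][150:384,130:390],None,fx=1.5,fy=1.5)
s=grab("scene"); 
p=s["R"].T@(np.array([.55,.05,.06])-s["origin"]); u=int(s["cx"]+s["fx"]*p[0]/p[2]); v=int(s["cy"]+s["fy"]*p[1]/p[2])
t=cv2.resize(s["image"][v-25:v+35,u-30:u+30],(351,351),interpolation=cv2.INTER_CUBIC)
cv2.imwrite("pics/t2.png",np.hstack([w,t])[...,::-1])
E
```

```text
(no output)
```

View pics/t2.png

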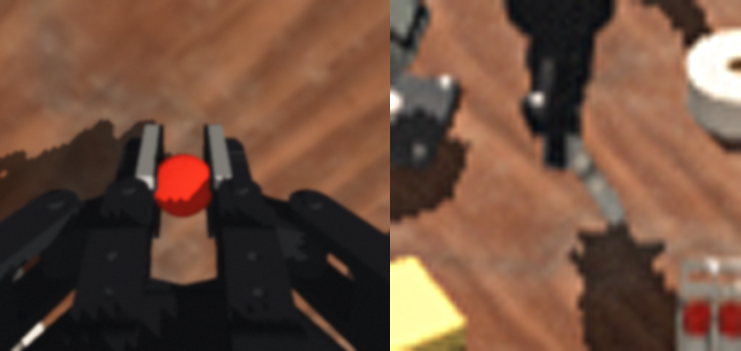

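The tube now leans: the cap is end-on to the wrist camera at (183,185), and the scene crop shows the foot trailing at (618,215). I'll carry on to about 45°, firm up the grip and measure.

```bash
python3 -m handwheel '[[14.8,0.007,0,0.005,0],[14.8,0.014,0,0.011,0],[14.8,0.021,0,0.017,0],[14.8,0.028,0,0.024,0],[14.8,0.028,0,0.024,0],[5,0.028,0,0.024,0],[5,0.028,0,0.024,0],[5,0.028,0,0.024,0]]'; cat >> h.py <<'E'
def axis(save=None):
    """cap-face normal (wrist) and tube line (scene, side), tool axes"""
    s=readout.sense(); p=s["eef_pos"]; r=R.from_euler('xyz',s["tool_rot"]).as_matrix()
    print("tcp",p,"gap",s["finger_gap"],"F",s["grasp_force"],s["force"])
    for n in("wrist","scene","side"):
        d=grab(n); q=(d["P"]-p)@r; hsv=cv2.cvtColor(d["image"],cv2.COLOR_RGB2HSV)
        if n=="wrist":
            m=((hsv[...,0]<8)|(hsv[...,0]>172))&(hsv[...,1]>140)&(np.linalg.norm(np.nan_to_num(q,nan=9),axis=-1)<.09)
            m=cv2.erode(m.astype(np.uint8),np.ones((3,3)))>0
            t=q[m]; c=t.mean(0)
            for k in range(6):
                w=t[abs((t-c)@(nv if k else [0,0,0]))<(1 if k<1 else .002)]; c=w.mean(0); nv=np.linalg.svd(w-c)[2][2]
            nv*=-np.sign(nv[2]); print(" cap face n",nv,"lean",np.degrees(np.arctan2(nv[0],-nv[2])),"centre",c,len(w),len(t))
        else:
            m=(abs(q[...,1])<.012)&(q[...,0]>-.11)&(q[...,0]<-.012)&(q[...,2]>-.02)&(q[...,2]<.1)&(d["P"][...,2]>(.012 if p[2]<.1 else .05))
            t=q[m]
            if len(t)>5:
                v=cv2.fitLine(t[:,[0,2]].astype(np.float32),cv2.DIST_HUBER,0,.001,.001).ravel()
                print(" ",n,len(t),"lean",np.degrees(np.arctan2(abs(v[0]),abs(v[1]))),v,"lowest",t[t[:,2].argmax()])
E
python3 -c "
from h import *
np.set_printoptions(precision=4,suppress=True)
axis()"
```

```text
time: 11.22
eef_pos: [0.5341, 0.0639, 0.0404]
tool_rot: [-3.141, -0.002, 2.383]
force: [-1.9, 1.9, 7.3]
finger_gap: 0.0135
grasp_force: 58.4
tcp [0.5341 0.0639 0.0404] gap 0.013484216176045963 F 58.3615243434906 [-1.8965  1.8734  7.2677]
 cap face n [ 0.6712 -0.0026 -0.7413] lean 42.16058100979467 centre [ 0.0126 -0.0001 -0.0352] 1208 1260
  scene 46 lean 47.200653 [ 0.7337 -0.6794 -0.0352  0.0035] lowest [-0.0587 -0.0013  0.026 ]
  side 48 lean 43.488228 [ 0.6882 -0.7255 -0.0321  0.0048] lowest [-0.0407  0.003   0.0269]
```

The tube leans about 43°. I'll lift it, carry it across at a safe height, and lower it to just above the target for a check.

```bash
python3 -m handwheel '[[5,0,0,-0.03,0],[5,0,0,-0.09,0],[5,0,0,-0.16,0],[5,0,0,-0.23,0],[5,0,0,-0.29,0],[5,0.02,0.01,-0.32,0],[5,0.06,0.035,-0.33,0],[5,0.11,0.06,-0.33,0],[5,0.15,0.085,-0.33,0],[5,0.16,0.09,-0.33,0]]'; python3 -m handwheel '[[5,0.03,0.02,0,0],[5,0.06,0.035,0,0],[5,0.09,0.049,0,0],[5,0.09,0.049,0.03,0],[5,0.09,0.049,0.05,0],[5,0.09,0.049,0.05,0],[5,0.09,0.049,0.05,0]]'; python3 -c "
from h import *
np.set_printoptions(precision=4,suppress=True)
axis()
s=readout.sense();r=R.from_euler('xyz',s['tool_rot']).as_matrix();p=s['eef_pos']
print(p,(np.array([.4912,.2003,.1556])-p)@r/.5)
for n in('wrist','side'):
    d=grab(n);I=d['image'];I=I if n=='wrist' else cv2.resize(I[110:206,170:298],(512,384),interpolation=cv2.INTER_CUBIC)
    cv2.imwrite('pics/f_%s.png'%n,I[...,::-1])
a=cv2.imread('pics/f_wrist.png');b=cv2.imread('pics/f_side.png');cv2.imwrite('pics/f.png',cv2.resize(np.hstack([a,b]),(800,300)))
"
```

```text
time: 12.62
eef_pos: [0.5061, 0.153, 0.2046]
tool_rot: [-3.14, -0.001, 2.386]
force: [0.7, 1.0, 0.2]
finger_gap: 0.0135
grasp_force: 58.5
time: 13.5
eef_pos: [0.4921, 0.1992, 0.1803]
tool_rot: [3.142, 0.0, 2.382]
force: [-0.9, 0.8, 0.2]
finger_gap: 0.0135
grasp_force: 58.5
tcp [0.4921 0.1992 0.1803] gap 0.013530914805604328 F 58.53286921977997 [-0.8989  0.762   0.2364]
 cap face n [ 0.6573 -0.002  -0.7536] lean 41.098115520958025 centre [ 0.0122 -0.     -0.0354] 1162 1198
  scene 60 lean 34.261284 [ 0.563  -0.8265 -0.0356  0.0065] lowest [-0.0134 -0.005   0.0956]
  side 47 lean 38.149338 [ 0.6177 -0.7864 -0.026  -0.0008] lowest [-0.0137  0.008   0.0985]
[0.4921 0.1997 0.1807] [ 0.0022 -0.0004  0.0502]
```

View pics/f.png

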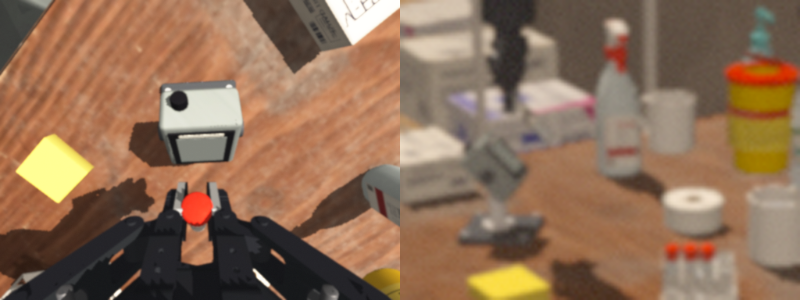

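The wrist view shows the window square in front of the gripper at about (203,148), with the cap at (197,208). I'll refine the window position from this close view.

```bash
python3 - <<'E'
from h import *
np.set_printoptions(precision=4,suppress=True)
s=readout.sense(); p=s["eef_pos"]; r=R.from_euler('xyz',s["tool_rot"]).as_matrix()
d=grab("wrist"); Q=d["P"].reshape(-1,3); Q=Q[np.isfinite(Q[:,0])]
c=np.array([.483,.208,.116]); nv=np.array([.513,-.487,.707])
Q=Q[(np.linalg.norm(Q-c,axis=1)<.065)&(((Q-p)@r)[:,2]>.0)&(Q[:,2]>.05)]
for t in(.01,.006,.005,.004,.004):
    q=Q[abs((Q-c)@nv)<t]; c=q.mean(0); nv=np.linalg.svd(q-c)[2][2]; nv*=np.sign(nv[2])
h=nv[:2]/np.hypot(*nv[:2]); nn=np.array([*h*.7071,.7071]); up=np.array([*-h*.7071,.7071]); y=np.cross(nn,up)
ab=np.stack([(q-c)@up,(q-c)@y],1); lo,hi=np.percentile(ab,[.5,99.5],axis=0); mid=(lo+hi)/2; W=c+mid[0]*up+mid[1]*y
print(len(q),nv,np.degrees(np.arctan2(h[1],h[0])),"ext",hi-lo,"W",W,cv2.minAreaRect((ab*1000).astype(np.float32)))
for WW in(W,np.array([.483,.208,.116])):
    lab=p+r@np.array([-.0241,0,.0042]); e=lab-WW; print("label now x,y,z in head",e@up,e@y,e@nn, "shift for z=.05:",(WW+.05*nn-lab)@r/.5)
E
```

```text
4790 [ 0.5097 -0.4365  0.7414] -40.57359503440928 ext [0.0734 0.0696] W [0.4828 0.2145 0.1165] ((-11.884784698486328, 0.1205902099609375), (72.01930236816406, 78.66930389404297), 89.93867492675781)
label now x,y,z in head 0.013635542318368913 0.006398203743912749 0.07110456293284331 shift for z=.05: [0.0112 0.0122 0.0491]
label now x,y,z in head 0.017151405128260785 0.0015920072830927997 0.06836623954867209 shift for z=.05: [0.0019 0.0031 0.0502]
```

```bash
python3 -m handwheel '[[5,0.003,0.003,0.01,0],[5,0.006,0.006,0.022,0],[5,0.007,0.008,0.034,0],[5,0.007,0.008,0.044,0],[5,0.007,0.008,0.048,0],[5,0.007,0.008,0.048,0],[5,0.007,0.008,0.048,0],[5,0.007,0.008,0.048,0]]'; python3 - <<'E'
from h import *
np.set_printoptions(precision=4,suppress=True)
s=readout.sense(); p=s["eef_pos"]; r=R.from_euler('xyz',s["tool_rot"]).as_matrix()
a=np.radians(-42.5); h=np.array([np.cos(a),np.sin(a)]); nn=np.array([*h*.7071,.7071]); up=np.array([*-h*.7071,.7071]); y=np.cross(nn,up)
e=p+r@np.array([-.0241,0,.0042])-np.array([.483,.211,.116]); print(e@up,e@y,e@nn,p)
axis()
s=grab("scene"); I=s["image"]
cv2.imwrite("pics/end.png",cv2.resize(I[110:260,160:360],(800,600),interpolation=cv2.INTER_CUBIC)[...,::-1])
E
```

```text
time: 14.8
eef_pos: [0.4921, 0.2052, 0.1565]
tool_rot: [3.141, 0.0, 2.383]
force: [-0.5, -0.0, 0.3]
finger_gap: 0.0135
grasp_force: 58.5
0.0011454961543144835 -0.0014305867268887642 0.05024215372316301 [0.4921 0.2052 0.1565]
tcp [0.4921 0.2052 0.1565] gap 0.013462520763615824 F 58.53192329406738 [-0.526  -0.0225  0.327 ]
 cap face n [ 0.6587 -0.0027 -0.7524] lean 41.19958631900357 centre [ 0.0122 -0.0001 -0.0354] 1186 1214
  scene 58 lean 37.946358 [ 0.6149 -0.7886 -0.0296  0.0006] lowest [-0.0169  0.0085  0.0687]
  side 54 lean 35.646385 [ 0.5828 -0.8126 -0.0362  0.0097] lowest [-0.0173  0.0056  0.0754]
```

View pics/end.png

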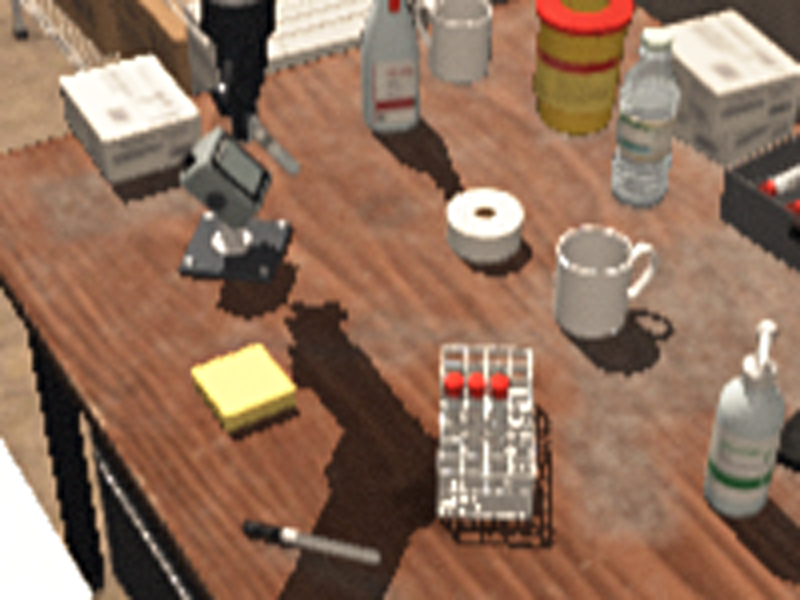

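The end view shows the tube at about (275,150), held parallel to the window slope and clear of the head. The rack and its three tubes are undisturbed. My estimate puts the label about 1 mm off centre each way and 50 mm out, so I'm handing in.

```bash
python3 -c "
from station import job
print(job.sign_off())"
```

```text
the job is handed in; nothing more can be done
None
```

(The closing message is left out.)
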